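# Steer the laser spot into the ring with the two mirror screws

## Robot

A 6-joint arm with a two-finger parallel gripper is mounted at the origin on a cart in front of the work surface, level with it; the furniture and walls round the work are solid. World frame = base frame: x ahead of the robot, y to its left, z up, the work surface at z = 0. Lengths are in m, angles in rad, forces in N, time in s.
With the tool pointing down it reaches from about 0.15 to 0.775 m from the base axis. Payload 6.1 kg.
Tool frame: the origin (TCP) lies midway between the tips of the shut fingers; the grasp point (between the pads) lies manip.tcp_to_grasp behind it (manip.tcp_to_grasp is the distance from the TCP to the grasp point, in m); z points along the fingers, y is the line along which they close (so a half turn about z gives the same grasp; the last joint's range is limited). The gripper opens to 85 mm and grips with 20 to 120 N. Pads are 22 mm wide; open, the fingers measure 114 mm over their backs; the gripper's body (76 mm by 85 mm) begins 54 mm behind the grasp point. The pads swing forward as they close: fully open they stand 13 mm farther back than shut.
Start: joints at [1.302, 0.126, -0.04, 1.405, 0, 1.571], TCP at [0.139, 0.506, 0.231] pointing down, gripper open.
Joint ranges: [-2.72, 2.72], [-0.95, 1.95], [-1.27, 1.35], [-1.78, 2.02], [-1.46, 1.47], [-3.14, 3.14]. Speed limits (rad/s): [2.39, 2.39, 3.01, 3.14, 3.14, 3.14].

## Interface

Orientations are given as a unit quaternion [w, x, y, z].
In Python, from station import manip gives the robot as it stands. The module is installed in compiled form; this text tells all that it offers.
- The arm moves only by the tool arm_command, never from a script. Its argument "deltas" is one flat list of numbers, 7 for each row, row after row: the shift along the tool's x, y, z in cm, then the turn, a rotation vector about the tool's x, y, z in rad, then the opening, from 0 (shut) to 1 (fully open). A call has 1 to 8 rows; each row shifts and turns the commanded pose from where the row before left it, along the tool's axes as they then stand; what a row does not reach is not made up. A row lasts 1/8 s, in which the tool goes at most 62.5 mm and 10.7 degrees, less where a joint would pass 70% of its speed; a pose out of reach is approached as far as the arm can. A call with a gripper value outside its range is refused whole. The fingers move at their own pace and stop on an object; "squeeze" is the grip in N (left out, the last holds). Time passes only in rows, so rows that do not move let the fingers close. It gives the time, the measured TCP pose, the force, the opening and the grip force at its end, in the units of the state.
- manip.read_state(): the state, without advancing time (a new reading comes with each control period).
- manip.read_camera(name): name is "scene" or "top"; returns a dict with "pixels" (384x512x3 uint8, red, green, blue), "camera_matrix" (3x3 intrinsics, pixels), "world_to_cam" (4x4, takes a point from world to camera coordinates). Camera axes: x right, y up, looking along -z (the intrinsics and any distortion apply to the point x, -y, -z); pixel columns grow to the right and rows downward; lengths in m; the calibration is good to about 2 mm. A picture is of the moment at which its call begins. There is no depth.
- manip.close_job(): hands the job in; it is judged then, once.
The state is a dict: "clock": time; "qpos": joint angles; "joint_velocities": joint speeds; "joint_efforts": joint torques, N m; "tool_pos": TCP position; "tool_rot": TCP orientation; "contact_force": force on the tool from outside, world axes, zero at the start; "torque": the same for the moment, N m; "grip_width": opening from 0.0 (shut) to 1.0 (fully open); "grip_force": force on a finger pad.
Only numpy, scipy, OpenCV 4.12 (cv2) and the standard library are available. Lean on these libraries where they do the work, as an engineer would, in place of code of your own. Each camera call takes 0.05 s, during which the arm holds its last target. There are 200 camera calls.

## Task

Line up the little laser bench: slide the laser's shutter fully open by its yellow tab, then turn the two ball-lever screws on top of the mirror mount until the red spot on the white screen lies wholly inside the black ring. Leave the shutter open and the screws where they are, and keep off the mirror, the screen and the tools lying around.

Things in the scene. Friction and masses are not known exactly. Their poses are not given: they have to be found in the camera images.
- bench_rig: the laser bench, fixed to the table: grey plate 208 x 425 mm with rows of holes, its top 12 mm above the table. Origin on the table below the middle of the mirror; x ahead, y left along the plate, z up. Plate edges: x -70 to 138, y -140 to 285 mm. The grey laser box (44 mm wide, top 86 mm above the table) lies 107 to 166 mm from the origin at -45 deg from x; the screen stands at x 77, y 238
- shutter (a joint): slide of the steel shutter blade in front of the laser's aperture: 0 shut, 0.022 m fully open against its stop; opens to the bench's left and back, at +45 deg from its +x. Stays where it is left, slides with about 1 N. While it is shut the spot is not on the screen
- shutter_tab (a point): middle of the top of the yellow shutter tab: 12 mm along the slide by 9 mm across, 110 mm above the table; the tab's yellow part is 18 mm tall. Free space on both sides; the laser's top beside it is at 86 mm, the shutter guide's at 82 mm
- az_screw (a joint): screw with the red ball, on the mount's left end. Lever angle, rad, counter-clockwise from above positive, stops at +-1.2; at 0 the lever points +103.5 deg from the bench's +x. Moves the spot only sideways: 18 mm per rad, to the right (facing the screen) for counter-clockwise, left for clockwise. Stiff (0.05 N m, 1 to 1.5 N at the ball), no spring or play, stays where it is left
- az_screw_axis (a point): on the axis of the red-ball screw at the height of its lever's centre line, 119 mm above the table; the brass knob here is 24 mm across and its top is 125 mm above the table
- az_screw_ball (a point): centre of the red ball (16 mm) at the end of the steel lever (rod 6 mm thick), 46 mm from the screw's axis, 119 mm above the table
- el_screw (a joint): screw with the blue ball, on the mount's right end, 60 mm from the other. Lever angle, rad, counter-clockwise from above positive, stops at +-1.2; at 0 the lever points about -76.5 deg from the bench's +x. Moves the spot only along the screen's slope: 17 mm per rad, counter-clockwise is up. Stiff (0.05 N m, 1 to 1.5 N at the ball), no spring or play, stays where it is left
- el_screw_axis (a point): on the axis of the blue-ball screw at the height of its lever's centre line, 119 mm above the table; brass knob as on the other screw. This screw rides on the gimbal: its axis shifts by up to 5 mm and its lever swings by up to 8 deg as the other screw turns
- el_screw_ball (a point): centre of the blue ball (16 mm), 46 mm from the screw's axis, 119 mm above the table; the same lever as the other
- mirror: tilting black plate (80 mm wide) with the round mirror (47 mm), facing 13.5 deg left of the bench's +x, origin 62 mm above the table; it hangs 28 to 78 mm above the table, below the head (88 x 34 mm, top 96 mm above the table) of the black mirror mount that bears the two screws. Not to be touched
- screen: white leaning screen 120 x 96 mm with a 10 mm grid, facing robot and mirror, top 123 mm above the table. Origin in the middle of its face, 76 mm above the table; x points right along the face (seen from the front), y level into it, z up; it leans back 20 deg, so up along the face is (0, 0.342, 0.940) in this frame. Not to be touched
- spot (a point): centre of the red laser spot on the screen, 7 mm across (with the shutter shut: where it will appear)
- ring (a point): centre of the flat black ring mark on the screen, inside diameter 18 mm, outside 22 mm; it stays put
- side_cutters: orange-handled side cutters, 106 mm long, right of the bench: a bystander
- driver_yellow: yellow screwdriver, 170 mm long, left of the bench: a bystander
- tweezers: steel tweezers, 127 mm long, left of the bench: a bystander
- pen: white and grey pen, 146 mm long, left of the bench: a bystander
- tape_roll: roll of black tape, 66 mm across and 19 mm high, left of the bench: a bystander

How it is judged:
By the outcome, as a careful person would: the job done as asked, in the order asked, and still so for the second after the job is handed in, with the robot touching nothing.
It also fails if it takes over 61 s, if anything falls off the work surface, if the arm or the gripper's body presses on something with over 40 N, if the wrist force passes 120 N, or if a joint passes its speed limit or range.

## Working session

There is one attempt and no reset: what is moved stays moved. The work goes in short steps, Python scripts to look and compute and a tool call to move; the robot and the scene stay as the last step left them, time stands still between calls to the robot, and variables do not carry over. Pictures are saved under pics/ and viewed, at most 10 in all, crops included, and the job is handed in when it is done.

Besides the shell and the picture viewer there is one more tool, called after "Call:" in YAML: its name, and indented under it one key for each argument. arm_command: Moves the arm, as the interface text tells. Its arguments: {"type":"object","properties":{"deltas":{"type":"array","items":{"type":"number"}},"squeeze":{"type":"number"}},"required":["deltas"]}

```bash
mkdir -p pics; python3 - <<'E'
from station import manip
import cv2,numpy as np
for n in("scene","top"):
    c=manip.read_camera(n); p=c["pixels"]; cv2.imwrite(f"pics/{n}0.png",cv2.resize(p[:,:,::-1],(800,600),interpolation=cv2.INTER_CUBIC))
    print(n,np.round(c["camera_matrix"],2).tolist(),np.round(c["world_to_cam"],4).tolist(),[k for k in c])
print(manip.read_state(),manip.tcp_to_grasp)
E
```

```text
scene [[389.91, 0.0, 255.3], [0.0, 389.91, 186.98], [0.0, 0.0, 1.0]] [[-0.9892, 0.1458, 0.0144, 0.5076], [-0.0521, -0.4424, 0.8953, -0.013], [0.1369, 0.8849, 0.4452, -1.5248], [0.0, 0.0, 0.0, 1.0]] ['pixels', 'camera_matrix', 'world_to_cam']
top [[350.9, 0.0, 257.23], [0.0, 350.9, 187.31], [0.0, 0.0, 1.0]] [[0.0911, -0.9958, -0.006, 0.0982], [0.9757, 0.088, 0.2008, -0.5338], [-0.1994, -0.0241, 0.9796, -1.2614], [0.0, 0.0, 0.0, 1.0]] ['pixels', 'camera_matrix', 'world_to_cam']
{'clock': 0.1, 'qpos': array([ 1.30197928e+00,  1.26340337e-01, -4.04806981e-02,  1.40540666e+00,
        2.63579418e-05,  1.57082104e+00]), 'joint_velocities': array([-0.00020734, -0.00074401,  0.00230963,  0.00077969,  0.00012723,
       -0.00096796]), 'joint_efforts': array([-1.81881010e-04, -4.36903846e+01,  3.53605878e+01,  1.37237774e-02,
        2.37117342e-05, -2.65965085e-06]), 'tool_pos': array([0.13933261, 0.50580137, 0.23060755]), 'tool_rot': array([-1.08956278e-04,  1.34016414e-01,  9.90978854e-01, -7.07466333e-04]), 'contact_force': array([0.16938207, 0.85757522, 0.18013238]), 'torque': array([-0.00964113, -0.03634104,  0.02252704]), 'grip_force': 0.0, 'grip_width': 1.0025940691304611} 0.0187
```

View pics/scene0.png

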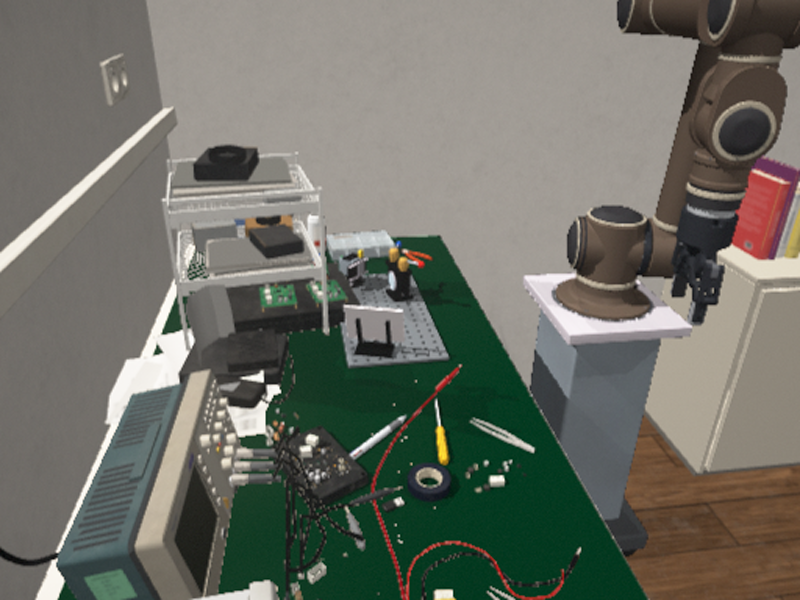

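View pics/top0.png

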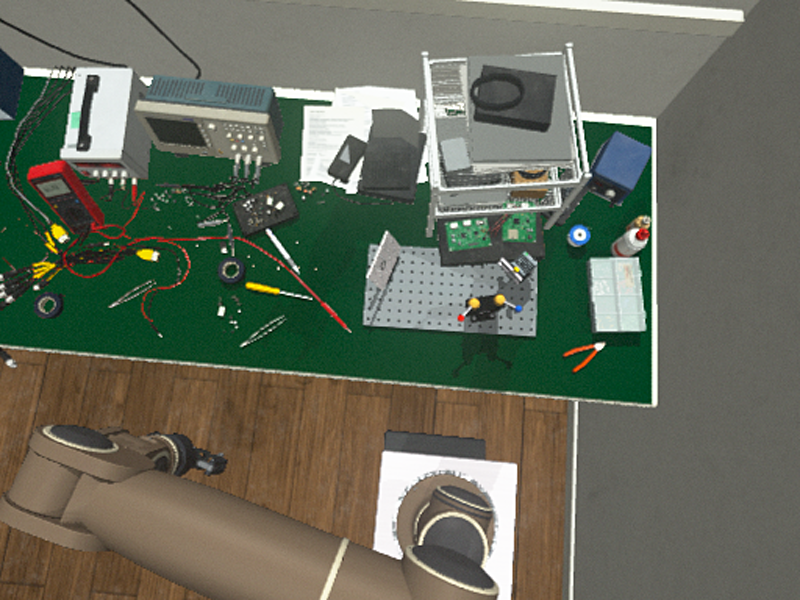

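```bash
python3 - <<'E'
from station import manip
import cv2,numpy as np
c=manip.read_camera("top"); p=c["pixels"][:,:,::-1]
np.save("t0.npy",p)
cv2.imwrite("pics/crop1.png",cv2.resize(p[145:225,222:355],(798,480),interpolation=cv2.INTER_CUBIC))
E
```

```text
(no output)
```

View pics/crop1.png

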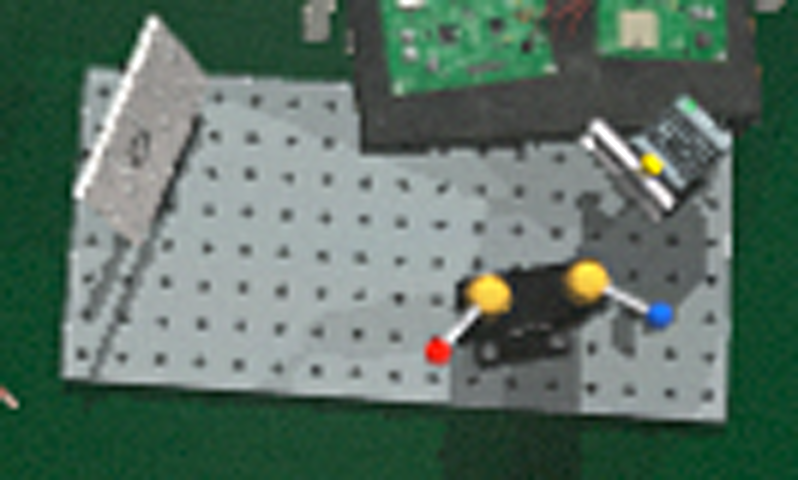

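```bash
cat > h.py <<'E'
import numpy as np
from station import manip
K=np.array([[350.9,0,257.23],[0,350.9,187.31],[0,0,1]])
c=manip.read_camera("top"); K=c["camera_matrix"]; W=c["world_to_cam"]; img=c["pixels"]
R,t=W[:3,:3],W[:3,3]
def proj(P):
    q=np.atleast_2d(P)@R.T+t
    return np.c_[K[0,0]*q[:,0]/-q[:,2]+K[0,2], K[1,1]*-q[:,1]/-q[:,2]+K[1,2]]
def ray(uv,z):
    d=R.T@np.array([(uv[0]-K[0,2])/K[0,0],-(uv[1]-K[1,2])/K[1,1],-1]); o=-R.T@t
    return o+d*(z-o[2])/d[2]
def crop(u,v): return (u/6+222-.42,v/6+145-.42)
def centroid(kind,box=(222,145,355,225),im=None):
    u0,v0,u1,v1=box; a=(img if im is None else im)[v0:v1,u0:u1].astype(float); r,g,b=a[...,0],a[...,1],a[...,2]
    w={'red':np.clip(r-np.maximum(g,b)-60,0,None),'blue':np.clip(b-np.maximum(r,g)-50,0,None),'yel':np.clip(np.minimum(r,g)-b-60,0,None)}[kind]
    v,u=np.indices(w.shape); s=w.sum()
    return (u0+(w*u).sum()/s, v0+(w*v).sum()/s),s
def toW(rig,p):
    x,y,a=rig; c_,s=np.cos(a),np.sin(a); p=np.atleast_2d(p).astype(float)
    return np.c_[x+c_*p[:,0]-s*p[:,1], y+s*p[:,0]+c_*p[:,1], p[:,2]]
def toR(rig,P):
    x,y,a=rig; c_,s=np.cos(a),np.sin(a); P=np.atleast_2d(P)-[x,y,0]
    return np.c_[c_*P[:,0]+s*P[:,1], -s*P[:,0]+c_*P[:,1], P[:,2]]
E
python3 - <<'E'
from h import *
from scipy.optimize import least_squares
C=np.array([[-.07,.285,.012],[-.07,-.14,.012],[.138,.285,.012]])
uv=np.array([crop(63,379),crop(726,423),crop(88,67)])
s=least_squares(lambda r:(proj(toW(r,C))-uv).ravel(),[.45,-.05,0]); rig=s.x; np.save("rig.npy",rig)
print(rig,s.fun.round(2))
np.set_printoptions(precision=4,suppress=True)
f=lambda n,uv,z:print(n,np.round(uv,1),ray(uv,z),toR(rig,ray(uv,z))[0])
f('red',centroid('red',(290,198,300,208))[0],.121)
f('blue',centroid('blue')[0],.121)
f('azknob',centroid('yel',(298,188,309,200))[0],.122)
f('elknob',centroid('yel',(314,186,327,198))[0],.122)
f('tab',centroid('yel',(326,168,336,176))[0],.106)
f('scrTL',crop(76,195),.123);f('scrTR',crop(153,16),.123)
f('ring',crop(138,148),.076)
E
```

```text
[ 0.51963336 -0.04631525  0.02329919] [-0.31 -0.    0.44  0.08 -0.14 -0.11]
red [294.5 203. ] [0.4647 0.0086 0.121 ] [-0.0537  0.0562  0.121 ]
blue [331.6 196.8] [ 0.4987 -0.1203  0.121 ] [-0.0226 -0.0735  0.121 ]
azknob [303.2 193.2] [ 0.5022 -0.0197  0.122 ] [-0.0168  0.027   0.122 ]
elknob [319.7 190.8] [ 0.5161 -0.077   0.122 ] [-0.0043 -0.0306  0.122 ]
tab [330.2 171.9] [ 0.5927 -0.1136  0.106 ] [ 0.0715 -0.069   0.106 ]
scrTL [234.2 177.1] [0.5385 0.2296 0.123 ] [0.0253 0.2754 0.123 ]
scrTR [247.1 147.2] [0.6535 0.1947 0.123 ] [0.1394 0.2378 0.123 ]
ring [244.6 169.2] [0.5825 0.1988 0.076 ] [0.0686 0.2436 0.076 ]
```

```bash
python3 - <<'E'
from h import *
np.set_printoptions(precision=4,suppress=True)
rig=np.load("rig.npy")
print('cam',-R.T@t)
for n,u,v in(('postL',430,235),('postR',553,224)): print(n,ray((u*.64,v*.64),0))
for n,u,v in(('topL',425,55),('topFL?',430,205),('topFR?',580,180)): print(n,[ray((u*.64,v*.64),z).round(3) for z in(.2,.4)])
for n,u,v in(('boxFL',365,150),('boxFR',755,118)): print(n,[ray(crop(u,v),z).round(3) for z in(.0,.06)])
print('slide dir world',rig[2]+np.pi/4)
# screen frame
th=np.deg2rad(-18.2)
E
```

```text
cam [0.2603 0.1143 1.3435]
postL [0.69   0.0897 0.    ]
postR [ 0.7475 -0.2218  0.    ]
topL [array([1.062, 0.14 , 0.2  ]), array([0.922, 0.136, 0.4  ])]
topFL? [array([0.695, 0.099, 0.2  ]), array([0.619, 0.102, 0.4  ])]
topFR? [array([ 0.783, -0.228,  0.2  ]), array([ 0.691, -0.168,  0.4  ])]
boxFL [array([0.614, 0.055, 0.   ]), array([0.598, 0.058, 0.06 ])]
boxFR [array([ 0.659, -0.199,  0.   ]), array([ 0.641, -0.185,  0.06 ])]
slide dir world 0.8086973512709886
```

Call:
arm_command:
  deltas: [-4.2,-3.6,0,0,0,0,0,-4.2,-3.6,0,0,0,0,0,-4.2,-3.6,0,0,0,0,0,-4.2,-3.6,0,0,0,0,0,-4.2,-3.6,0,0,0,0,0,-4.2,-3.6,0,0,0,0,0,-4.2,-3.6,0,0,0,0,0]
  squeeze: 20

```text
clock: 1.12
tool_pos: [0.3566, 0.1835, 0.2315]
tool_rot: [0.0, 0.134, 0.991, 0.0]
contact_force: [0.8, 0.3, -0.4]
grip_width: 0.0
grip_force: 0.0
```

Call:
arm_command:
  deltas: [-4.2,-3.6,0,0,0,0,0,-4.2,-3.6,0,0,0,0,0,-4.2,-3.6,0,0,0,0,0,-4.2,-3.6,0,0,0,0,0,-4.2,-3.6,0,0,0,0,0,-4.2,-3.6,0,0,0,0,0,-4.2,-3.6,0,0,0,0,0]

```text
clock: 2.0
tool_pos: [0.5732, -0.1377, 0.2312]
tool_rot: [0.0, 0.134, 0.991, 0.0]
contact_force: [0.6, -0.4, 0.6]
grip_width: -0.0
grip_force: 0.0
```

Call:
arm_command:
  deltas: [0,0,0,0,0,0.172,0,0,0,0,0,0,0.172,0,0,0,0,0,0,0.172,0,0,0,0,0,0,0.172,0,0,0,0,0,0,0.172,0,0,0,0,0,0,0.172,0]

```text
clock: 2.75
tool_pos: [0.5724, -0.1359, 0.2311]
tool_rot: [-0.0, 0.608, 0.794, -0.0]
contact_force: [-0.3, 0.2, -0.0]
grip_width: 0.001
grip_force: 0.0
```

Call:
arm_command:
  deltas: [0,0,0,0,0,0.172,0,0,0,0,0,0,0.172,0,0,0,0,0,0,0.172,0,0,0,0,0,0,0.172,0,0,0,0,0,0,0.172,0,0,0,0,0,0,0.172,0,0,0,0,0,0,0,0]

```text
clock: 3.62
tool_pos: [0.5724, -0.1359, 0.2311]
tool_rot: [-0.0, 0.919, 0.394, -0.0]
contact_force: [-0.9, 0.3, 0.6]
grip_width: 0.001
grip_force: 0.0
```

Call:
arm_command:
  deltas: [0,0,4,0,0,0,0,0,0,4,0,0,0,0,0,0,3,0,0,0,0,0,0,2.4,0,0,0,0,0,0,0,0,0,0,0]

```text
clock: 4.25
tool_pos: [0.571, -0.1356, 0.0953]
tool_rot: [-0.001, 0.919, 0.395, -0.002]
contact_force: [-0.4, -0.0, 0.2]
grip_width: 0.006
grip_force: 0.0
```

```bash
python3 - <<'E'
from h import *
import cv2
p=img[:,:,::-1]
cv2.imwrite("pics/crop2.png",cv2.resize(p[145:225,222:355],(798,480),interpolation=cv2.INTER_CUBIC))
print(centroid('yel',(322,160,342,178)))
E
```

```text
((np.float64(330.1625615763547), np.float64(171.94991789819375)), np.float64(1218.0))
```

View pics/crop2.png

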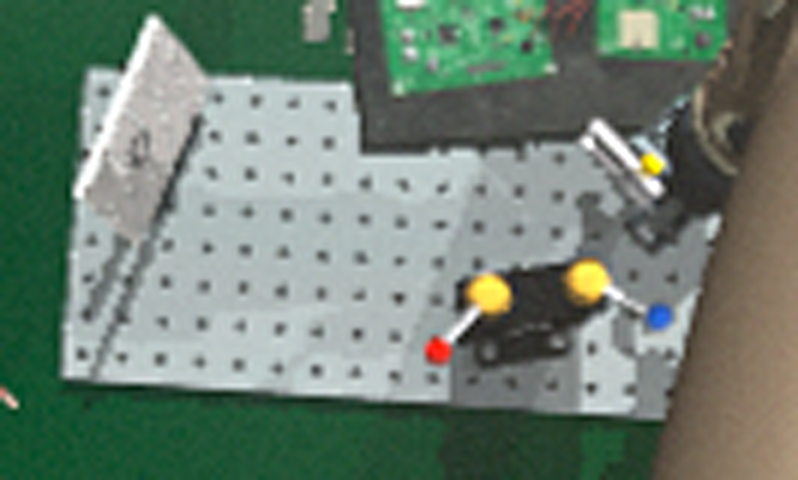

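The picture shows the yellow tab at crop (653,163), untouched, with the closed fingers just to its lower right (about (650,215)). The push can go ahead.

Call:
arm_command:
  deltas: [1,0,0,0,0,0,0,0.8,0,0,0,0,0,0,0.8,0,0,0,0,0,0,0.4,0,0,0,0,0,0,0,0,0,0,0,0,0]

```text
clock: 4.92
tool_pos: [0.5934, -0.1138, 0.0972]
tool_rot: [-0.0, 0.919, 0.394, 0.0]
contact_force: [0.5, 0.5, 0.2]
grip_width: -0.0
grip_force: 0.0
```

```bash
python3 - <<'E'
from h import *
rig=np.load("rig.npy")
u=centroid('yel',(312,155,342,178)); print(u, toR(rig,ray(u[0],.106)))
E
```

```text
((np.float64(325.96), np.float64(167.5875)), np.float64(400.0)) [[ 0.08672303 -0.05322822  0.106     ]]
```

Call:
arm_command:
  deltas: [0.3,0,0,0,0,0,0,0.2,0,0,0,0,0,0,0,0,0,0,0,0,0]

```text
clock: 5.35
tool_pos: [0.5958, -0.1112, 0.0972]
tool_rot: [0.0, 0.919, 0.393, -0.001]
contact_force: [-3.6, -3.7, 1.3]
grip_width: -0.001
grip_force: 2.5
```

Call:
arm_command:
  deltas: [0.2,0,0,0,0,0,0,0,0,0,0,0,0,0]

```text
clock: 5.6
tool_pos: [0.596, -0.111, 0.0972]
tool_rot: [0.001, 0.92, 0.393, -0.002]
contact_force: [-7.4, -7.9, 3.5]
grip_width: -0.002
grip_force: 5.6
```

Call:
arm_command:
  deltas: [-1,0,0,0,0,0,0,-1,0,0,0,0,0,0,0,0,-4,0,0,0,0,0,0,-5,0,0,0,0,0,0,0,0,0,0,0]

```text
clock: 6.22
tool_pos: [0.5863, -0.1242, 0.192]
tool_rot: [0.002, 0.919, 0.393, 0.004]
contact_force: [1.0, 0.2, -0.6]
grip_width: -0.0
grip_force: 0.0
```

```bash
cat >> h.py <<'E'
rig=np.load("rig.npy"); th=np.deg2rad(-18.2)
sx=np.array([np.cos(th),np.sin(th),0]); sy=np.array([-np.sin(th),np.cos(th),0]); up=.342*sy+np.array([0,0,.94]); S0=np.array([.077,.238,.076])
def scr(a,b): return toW(rig,S0+np.outer(a,sx)+np.outer(b,up))
def rectify(im):  # 120x96 mm at 5 px/mm
    import cv2
    g=scr([-.06,.06,.06,-.06],[.048,.048,-.048,-.048])
    H=cv2.getPerspectiveTransform(proj(g).astype(np.float32),np.float32([[0,0],[600,0],[600,480],[0,480]]))
    return cv2.warpPerspective(im,H,(600,480),flags=cv2.INTER_CUBIC)
E
python3 - <<'E'
from h import *
import cv2
u=centroid('yel',(312,155,342,178)); print(u, toR(rig,ray(u[0],.106)))
cv2.imwrite("pics/rect1.png",rectify(img)[:,:,::-1])
E
```

```text
((np.float64(326.16991017964074), np.float64(167.55763473053892)), np.float64(1336.0)) [[ 0.08688577 -0.05398599  0.106     ]]
```

View pics/rect1.png

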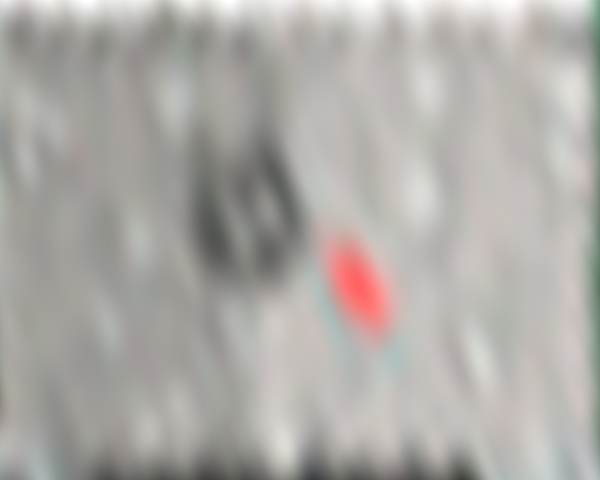

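The tab is fully open at rig (87,-54), 22 mm from where it started. The rectified screen (5 px/mm) shows the red spot at (358,287) and the ring at about (247,210), so the spot must go about 22 mm left and 15 mm up.

```bash
cat >> h.py <<'E'
from scipy.optimize import least_squares
ss=4; U,V=np.meshgrid(np.arange(232,262,1/ss)+.5/ss-.5,np.arange(145,190,1/ss)+.5/ss-.5)
def scrray(U,V):
    o=toR(rig,-R.T@t)[0]; ca,sa=np.cos(rig[2]),np.sin(rig[2]); M=np.array([[ca,sa,0],[-sa,ca,0],[0,0,1]])
    d=np.stack([(U-K[0,2])/K[0,0],-(V-K[1,2])/K[1,1],-np.ones_like(U)],-1)@R@M.T
    n=np.cross(sx,up); k=((S0-o)@n)/(d@n); P=o+d*k[...,None]-S0
    return P@sx,P@up
A,B=scrray(U,V)
pool=lambda m:m.reshape(45,ss,30,ss).mean((1,3))
inside=pool(((abs(A)<.056)&(abs(B)<.044)).astype(float))>.99
def fit(im,kind,x0):
    a=im[145:190,232:262].astype(float); y=a[...,0]-(a[...,1]+a[...,2])/2 if kind=='spot' else a.mean(-1)
    f=lambda r,rad,w:1/(1+np.exp(np.clip((r-rad)/w,-40,40)))
    best=None
    def res(p):
        r=np.hypot(A-p[0]/1e3,B-p[1]/1e3)
        m=f(r,.0035,.0006) if kind=='spot' else f(r,.011,.0005)-f(r,.009,.0005)
        m=pool(m); near=inside&(pool(r)<.022)
        X=np.c_[m[near],np.ones(near.sum())]; c_=np.linalg.lstsq(X,y[near],rcond=None)[0]
        return (X@c_-y[near]).std(),c_
    from scipy.optimize import minimize
    s=min((minimize(lambda p:res(p)[0],[x0[0]+i,x0[1]+j],method='Nelder-Mead') for i in(-2,2) for j in(-4,0,4)),key=lambda s:s.fun)
    return s.x,s.fun,res(s.x)[1]
E
python3 - <<'E'
from h import *
np.set_printoptions(precision=2,suppress=True)
print('ring',fit(np.load("t0.npy"),'ring',(-10.6,6)))
print('ring2',fit(img,'ring',(-10.6,6)))
print('spot',fit(img,'spot',(11.6,-9)))
E
```

```text
ring (array([-9.58,  2.93]), np.float64(10.306783823526175), array([-153.08,  153.37]))
ring2 (array([-9.94,  4.41]), np.float64(18.879888846299966), array([-180.55,  163.71]))
spot (array([ 12.37, -10.35]), np.float64(9.67850277309925), array([352.86,   6.64]))
```

Call:
arm_command:
  deltas: [0.4,-6,0,0,0,0,0,0.4,-6,0,0,0,0,0,0.4,-6,0,0,0,0,0,0,0,0,0,0,-0.17,0.3,0,0,0,0,0,-0.17,0.45,0,0,0,0,0,-0.17,0.45,0,0,0,0,0,-0.17,0.45,0,0,0,0,0,-0.17,0.45]

```text
clock: 7.32
tool_pos: [0.4613, 0.0094, 0.1855]
tool_rot: [-0.001, 0.673, 0.739, -0.001]
contact_force: [-0.2, 0.5, -0.2]
grip_width: 0.449
grip_force: 0.0
```

Call:
arm_command:
  deltas: [0,0,0,0,0,-0.17,0.45,0,0,0,0,0,-0.17,0.45,0,0,0,0,0,-0.17,0.45,0,0,0,0,0,-0.17,0.45,0,0,0,0,0,-0.155,0.45,0,0,4,0,0,0,0.45,0,0,0,0,0,0,0.45]

```text
clock: 8.2
tool_pos: [0.4593, 0.0093, 0.1436]
tool_rot: [-0.004, 0.318, 0.948, -0.001]
contact_force: [0.3, 0.1, 0.3]
grip_width: 0.449
grip_force: 0.0
```

```bash
python3 - <<'E'
from h import *
import cv2
s=manip.read_state(); print(s['tool_pos'],s['tool_rot'],s['qpos'].round(2),s['grip_width'])
u=centroid('red',(285,190,312,212)); print(u,ray(u[0],.121))
cv2.imwrite("pics/crop3.png",cv2.resize(img[145:225,222:355,::-1],(798,480),interpolation=cv2.INTER_CUBIC))
E
```

```text
[0.46047262 0.00925985 0.14556697] [-2.22208603e-03  3.18357498e-01  9.47967854e-01 -7.17175906e-04] [ 0.02  0.02 -0.34  1.21  0.    0.67] 0.44994171005184946
((np.float64(nan), np.float64(nan)), np.float64(0.0)) [nan nan nan]h.py:17: RuntimeWarning: invalid value encountered in scalar divide
  return (u0+(w*u).sum()/s, v0+(w*v).sum()/s),s
```

View pics/crop3.png

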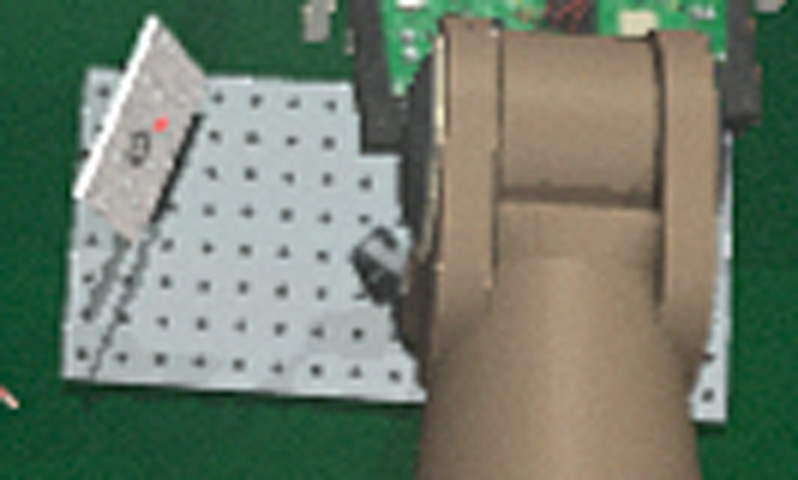

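Call:
arm_command:
  deltas: [-0.4,0.2,2,0,0,0,0.45,0,0,2.1,0,0,0,0.45,0,0,0,0,0,0,0.45,0,0,0,0,0,0,0,0,0,0,0,0,0,0,0,0,0,0,0,0,0,0,0,0,0,0,0,0]
  squeeze: 20

```text
clock: 9.12
tool_pos: [0.4671, 0.0084, 0.1074]
tool_rot: [0.001, 0.318, 0.948, 0.0]
contact_force: [-2.0, -0.8, 5.8]
grip_width: 0.167
grip_force: 19.6
```

Call:
arm_command:
  deltas: [0,0,0,0,0,0,0.45,0,0,0,0,0,0,0.45,0,0,0.5,0,0,0,0.45,0,0,0,0,0,0,0,0,0,0,0,0,0,0,0,0,0,0,0,0,0,0,0,0,0,0,0,0]

```text
clock: 10.0
tool_pos: [0.4664, 0.0086, 0.101]
tool_rot: [-0.0, 0.318, 0.948, -0.0]
contact_force: [0.3, 0.9, -3.4]
grip_width: 0.16
grip_force: 19.5
```

Call:
arm_command:
  deltas: [-0.05,0.68,0,0,0,0.15,0,-0.05,0.68,0,0,0,0.15,0,-0.05,0.68,0,0,0,0.15,0,0,0,0,0,0,0,0]

```text
clock: 10.5
tool_pos: [0.4827, 0.0209, 0.1011]
tool_rot: [0.001, 0.521, 0.853, -0.001]
contact_force: [2.8, -3.5, -5.1]
grip_width: 0.165
grip_force: 19.5
```

```bash
python3 - <<'E'
from h import *
np.set_printoptions(precision=2,suppress=True)
print('spot',fit(img,'spot',(5,-9)))
s=manip.read_state(); d=s['tool_pos'][:2]-[.5022,-.0197]; print(np.hypot(*d),np.degrees(np.arctan2(d[1],d[0])),s['tool_rot'],s['contact_force'])
E
```

```text
spot (array([ 2.94, -9.5 ]), np.float64(11.518006788477564), array([317.9,   6.1]))
0.04507914685472686 115.82415724341584 [ 0.    0.52  0.85 -0.  ] [ 2.57 -4.99 -4.43]
```

Call:
arm_command:
  deltas: [-0.05,0.68,0,0,0,0.15,0,-0.05,0.68,0,0,0,0.15,0,-0.05,0.68,0,0,0,0.15,0,-0.05,0.68,0,0,0,0.15,0,0,0,0,0,0,0,0]

```text
clock: 11.18
tool_pos: [0.5082, 0.024, 0.101]
tool_rot: [0.001, 0.75, 0.661, -0.002]
contact_force: [-0.2, -10.7, -3.5]
grip_width: 0.165
grip_force: 19.7
```

```bash
python3 - <<'E'
from h import *
np.set_printoptions(precision=2,suppress=True)
print('spot',fit(img,'spot',(-7,-9)))
s=manip.read_state(); d=s['tool_pos'][:2]-[.5022,-.0197]; print(np.hypot(*d),np.degrees(np.arctan2(d[1],d[0])),s['tool_rot'],s['contact_force'])
E
```

```text
spot (array([ -6.98, -10.56]), np.float64(6.831175850845484), array([291.22,   5.53]))
0.044141102750964965 82.182029153434 [ 0.    0.75  0.66 -0.  ] [ 0.94 -9.84 -3.25]
```

Call:
arm_command:
  deltas: [-0.15,0.68,0,0,0,0.15,0,0,0,0,0,0,0,0,0,0,0,0,0,0,0]

```text
clock: 11.6
tool_pos: [0.5146, 0.0224, 0.1011]
tool_rot: [0.001, 0.797, 0.603, -0.001]
contact_force: [0.8, -7.3, -3.7]
grip_width: 0.16
grip_force: 19.7
```

```bash
python3 - <<'E'
from h import *
np.set_printoptions(precision=2,suppress=True)
print('spot',fit(img,'spot',(-9,-9)))
s=manip.read_state(); d=s['tool_pos'][:2]-[.5022,-.0197]; print(np.hypot(*d),np.degrees(np.arctan2(d[1],d[0])),s['tool_rot'],s['contact_force'])
E
```

```text
spot (array([ -9.34, -11.2 ]), np.float64(11.86397926782936), array([282.06,   6.64]))
0.04384106383694233 73.64732961918506 [ 0.   0.8  0.6 -0. ] [ 0.56 -7.36 -2.91]
```

Call:
arm_command:
  deltas: [0,0,0,0,0,0,0.45,0,0,0,0,0,0,0.45,0,0,-4,0,0,0,0.45,0,0,-5,0,0,0,0.45]

```text
clock: 12.15
tool_pos: [0.5144, 0.0242, 0.1916]
tool_rot: [-0.001, 0.798, 0.603, -0.001]
contact_force: [0.6, -0.3, 0.7]
grip_width: 0.451
grip_force: 0.0
```

Call:
arm_command:
  deltas: [-6,0.3,0,0,0,0,0.45,-6,0.3,0,0,0,0,0.45,-6,0.3,0,0,0,0,0.45,-6,0.3,0,0,0,0,0.45,-6,0.3,0,0,0,0,0.45,0,0,0,0,0,0,0.45]

```text
clock: 12.9
tool_pos: [0.4467, -0.272, 0.1914]
tool_rot: [0.0, 0.799, 0.601, 0.0]
contact_force: [0.2, 0.0, 0.3]
grip_width: 0.45
grip_force: 0.0
```

```bash
python3 - <<'E'
from h import *
import cv2
np.set_printoptions(precision=4,suppress=True)
cv2.imwrite("pics/crop4.png",cv2.resize(img[145:225,222:355,::-1],(798,480),interpolation=cv2.INTER_CUBIC))
f=lambda n,uv,z:print(n,np.round(uv,1),ray(uv,z),toR(rig,ray(uv,z))[0])
f('blue',centroid('blue')[0],.121); f('el',centroid('yel',(314,184,328,199))[0],.122); f('tab',centroid('yel',(318,160,334,173))[0],.106)
f('az',centroid('yel',(298,188,309,200))[0],.122); f('red',centroid('red',(290,175,308,208))[0],.121)
print('spot',fit(img,'spot',(-9,-9)))
E
```

```text
blue [332.1 195.3] [ 0.5041 -0.1218  0.121 ] [-0.0173 -0.0751  0.121 ]
el [319.8 190.2] [ 0.5185 -0.0774  0.122 ] [-0.0018 -0.031   0.122 ]
tab [326.2 167.6] [ 0.6077 -0.0983  0.106 ] [ 0.0869 -0.054   0.106 ]
az [303.3 193.4] [ 0.5018 -0.0198  0.122 ] [-0.0172  0.0269  0.122 ]
red [291.2 188.4] [0.516  0.0238 0.121 ] [-0.002   0.0702  0.121 ]
spot (array([ -9.5232, -11.22  ]), np.float64(11.532862450263387), array([276.8356,   6.4172]))
```

View pics/crop4.png

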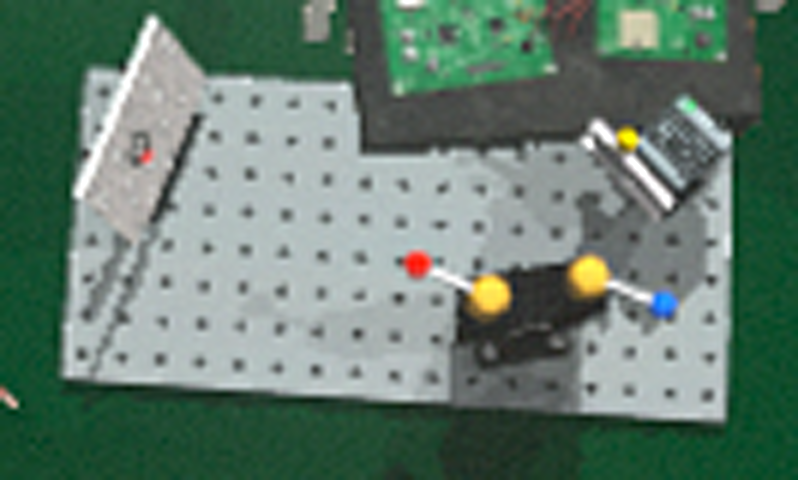

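Now the tab is at crop (628,138), which is open. The red ball has swung to (418,264), and the spot at (148,157) sits just below the ring, laterally aligned. The blue ball is at (663,305).

Call:
arm_command:
  deltas: [5.3,0.45,0,0,0,0,0.45,5.3,0.45,0,0,0,0,0.45,5.4,0.45,0,0,0,0.03,0.45,0,0,0,0,0,0,0.45,0,0,0,0,0,0,0.45]

```text
clock: 13.58
tool_pos: [0.5044, -0.1172, 0.1915]
tool_rot: [0.0, 0.806, 0.592, 0.0]
contact_force: [0.4, -0.2, 0.2]
grip_width: 0.448
grip_force: 0.0
```

Call:
arm_command:
  deltas: [0,0,4.5,0,0,0,0.45,0,0,4.5,0,0,0,0.45,0,0,0,0,0,0,0.45,0,0,0,0,0,0,0,0,0,0,0,0,0,0,0,0,0,0,0,0,0,0,0,0,0,0,0,0]

```text
clock: 14.45
tool_pos: [0.5053, -0.1193, 0.103]
tool_rot: [0.002, 0.807, 0.591, 0.001]
contact_force: [-1.6, -3.2, 6.3]
grip_width: 0.166
grip_force: 19.8
```

Call:
arm_command:
  deltas: [0.05,0.68,0,0,0,-0.15,0,0.05,0.68,0,0,0,-0.15,0,0,0,0,0,0,0,0]

```text
clock: 14.82
tool_pos: [0.519, -0.1211, 0.1029]
tool_rot: [0.001, 0.709, 0.705, 0.001]
contact_force: [-0.4, -2.0, 6.2]
grip_width: 0.168
grip_force: 19.8
```

Call:
arm_command:
  deltas: [0.05,0.68,0,0,0,-0.15,0,0.05,0.68,0,0,0,-0.15,0,0,0,0,0,0,0,0]

```text
clock: 15.2
tool_pos: [0.5321, -0.1186, 0.1028]
tool_rot: [0.001, 0.596, 0.803, 0.001]
contact_force: [-3.0, 0.2, 7.1]
grip_width: 0.166
grip_force: 19.9
```

```bash
python3 - <<'E'
from h import *
np.set_printoptions(precision=4,suppress=True)
print('spot',fit(img,'spot',(-9,-2)))
print('spot c',centroid('red',(235,150,260,188)))
s=manip.read_state(); d=s['tool_pos'][:2]-[.5185,-.0774]; print(np.hypot(*d),np.degrees(np.arctan2(d[1],d[0])),s['contact_force'])
E
```

```text
spot (array([-11.6499,   3.4668]), np.float64(10.114778955774163), array([349.6499,   5.6467]))
spot c ((np.float64(244.88432835820896), np.float64(169.55223880597015)), np.float64(268.0))
0.043357049443637 -71.8144056215748 [-1.6281 -0.0783  6.3563]
```

Call:
arm_command:
  deltas: [0.05,0.68,0,0,0,-0.15,0,0,0,0,0,0,0,0,0,0,0,0,0,0,0]

```text
clock: 15.62
tool_pos: [0.538, -0.1159, 0.1028]
tool_rot: [0.001, 0.534, 0.845, 0.001]
contact_force: [-3.1, 0.8, 7.6]
grip_width: 0.164
grip_force: 19.9
```

```bash
python3 - <<'E'
from h import *
import cv2
np.set_printoptions(precision=4,suppress=True)
print('spot',fit(img,'spot',(-9,4)))
uv,_=centroid('red',(235,150,260,188)); print('spot c',uv,[float(x)*1e3 for x in scrray(np.array(uv[0]),np.array(uv[1]))])
s=manip.read_state(); d=s['tool_pos'][:2]-[.5185,-.0774]; print(np.hypot(*d),np.degrees(np.arctan2(d[1],d[0])),s['contact_force'])
print('ringpx',proj(scr([-.00958],[.00293])))
t0=np.load("t0.npy")
p=np.hstack([a[158:182,233:257] for a in (t0,img[:,:,::-1])])
cv2.imwrite("pics/ring5.png",cv2.resize(p,(800,400),interpolation=cv2.INTER_NEAREST))
g=t0[160:180,235:257].mean(-1).astype(int); print(g[2:17,2:18])
E
```

```text
spot (array([-11.0118,   4.4722]), np.float64(10.970754483854588), array([388.5814,   3.5215]))
spot c (np.float64(244.83171521035598), np.float64(169.36245954692558)) [-10.537599861157105, 3.4333950720174147]
0.043191594106156264 -63.13344726878292 [-3.5224  0.5566  6.0307]
ringpx [[244.9779 169.1796]]
[[160 159 152 198 248 191 142 152 151 151 149 152 147 153 153 160]
 [157 156 155 219 255 172 160 148 147 151 149 149 147 151 152 151]
 [160 160 191 240 197 145 147 158 146 149 148 158 169 148 154 151]
 [154 142 214 255 165 144 147 134 155 150 153 158 166 149 158 166]
 [141  97 196 241 171 148 155 147 128 138 152 149 139 147 164 166]
 [150 183 251 192 149 149 151 137 108  91 148 157 164 156 163 156]
 [162 207 238 179 152 153 139  90 138  98 155 159 163 155 160 142]
 [192 252 188 153 149 150 135 110 142 112 170 165 161 156 156 105]
 [187 255 138 143 147 145 120 124 152 129 160 162 163 159 141  60]
 [228 211 148 162 151 159 148  90 121 137 159 164 164 154 102  62]
 [255 193 147 157 171 160 149  97 121 164 155 162 164 145  40  69]
 [245 171 146 158 166 188 183 162 159 164 162 159 172 166  50 105]
 [196 148 153 154 161 158 154 155 164 168 180 157 156 106  74 141]
 [186 156 155 145 163 165 166 154 162 164 158 165 144  59 122 179]
 [158 163 159 159 160 171 177 147 154 160 166 156 104  59 134 175]]
```

View pics/ring5.png

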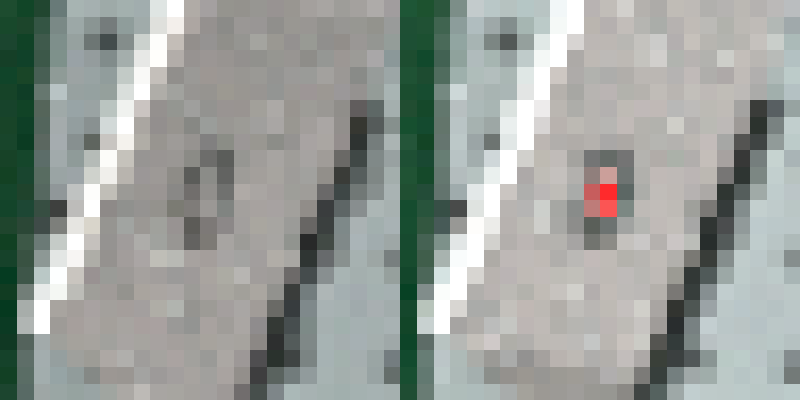

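Left is the original ring and right is now: the red spot (about pixel 244.8,169.4) sits in the middle of the ring (245.0,169.2). I'll release and retreat.

Call:
arm_command:
  deltas: [0,0,0,0,0,0,0.45,0,0,0,0,0,0,0.45,0,0,-4,0,0,0,0.45,0,0,-5,0,0,0,0.45,0,0,-3,0,0,0,0.45]

```text
clock: 16.3
tool_pos: [0.5382, -0.1164, 0.2237]
tool_rot: [0.001, 0.534, 0.845, 0.001]
contact_force: [0.9, 0.2, 0.1]
grip_width: 0.454
grip_force: 0.0
```

Call:
arm_command:
  deltas: [-5,-1,0,0,0,0,0.45,-5,-1,0,0,0,0,0.45,-5,-1,0,0,0,0,0.45,0,0,0,0,0,0,0.45,0,0,0,0,0,0,0.45]

```text
clock: 16.92
tool_pos: [0.5746, -0.2645, 0.2208]
tool_rot: [-0.001, 0.535, 0.845, 0.0]
contact_force: [-0.4, 2.2, 0.9]
grip_width: 0.448
grip_force: 0.0
```

```bash
python3 - <<'E'
from h import *
import cv2
np.set_printoptions(precision=4,suppress=True)
print('spot',fit(img,'spot',(-9,4)),centroid('red',(235,150,260,188)))
for n,uv,z in(('tab',centroid('yel',(318,160,334,173))[0],.106),('red',centroid('red',(285,175,308,208))[0],.121),('blue',centroid('blue')[0],.121)): print(n,ray(uv,z))
p=cv2.resize(img[145:225,222:355,::-1],(798,480),interpolation=cv2.INTER_CUBIC); cv2.imwrite("pics/crop6.png",p)
E
```

```text
spot (array([-10.9994,   4.5187]), np.float64(10.738992865206365), array([393.6999,   3.3224])) ((np.float64(244.828025477707), np.float64(169.35987261146497)), np.float64(314.0))
tab [ 0.6078 -0.0982  0.106 ]
red [0.516  0.0242 0.121 ]
blue [ 0.5401 -0.1183  0.121 ]
```

View pics/crop6.png

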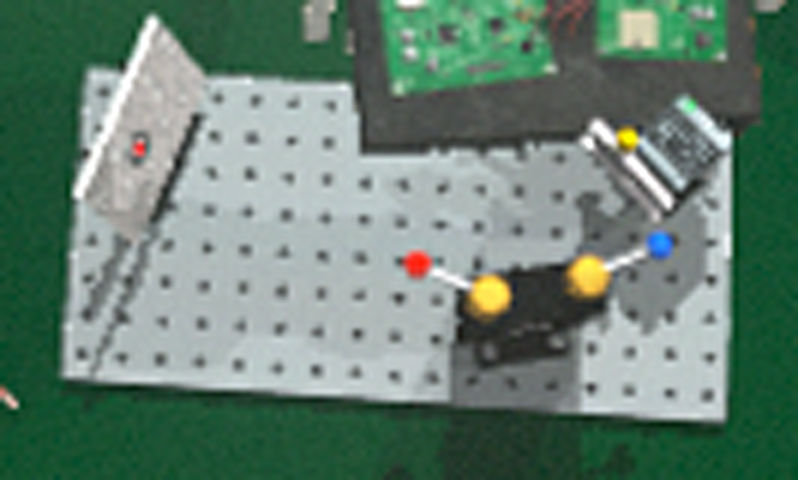

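The spot is inside the ring at crop (139,148), the tab is open at (628,138), and the arm is clear.

```bash
python3 -c "
from station import manip
print(manip.read_state()['contact_force']); print(manip.close_job())"
```

```text
[-0.14312777  0.35228941  0.71389079]
the job is handed in; nothing more can be done
None
```

The job is handed in: the shutter is fully open against its stop, and the last picture shows the red spot inside the black ring, about 1–2 mm off centre with 5.5 mm allowed; the arm is clear, at about 17 s of the 61 s.

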